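# Seat the module's plug on the depth-stop press

### The arm

A 6-joint arm with a two-finger parallel gripper is mounted at the origin on the work surface. World frame = base frame: x ahead of the robot, y to its left, z up, the work surface at z = 0. Lengths are in m, angles in degrees, forces in N, time in s.
With the tool pointing down it reaches from about 0.25 to 0.725 m from the base axis. Payload 9.7 kg.
Tool frame: the origin (TCP) lies at the very end of the fingers, on their centre line; the grasp point (between the pads) lies 19 mm behind it (bot.grip_depth is the distance from the TCP to the grasp point, in m); z points along the fingers, y is the direction in which the jaws open and shut (so a half turn about z gives the same grasp; the last joint's range is limited). The gripper opens to 85 mm and grips with 20 to 120 N. Pads are 22 mm wide; open, the fingers measure 114 mm over their backs; the gripper's body (76 mm by 85 mm) begins 54 mm behind the grasp point. The pads swing forward as they close: fully open they stand 13 mm farther back than shut.
Start: joints at [-71.047, 4.979, 10.078, 95.1, 0, 90], TCP at [0.179, -0.52, 0.231] pointing down, gripper open.
Joint ranges: [-179.16, 179.16], [-48.56, 103.87], [-65.8, 70.77], [-126.05, 130.52], [-82.76, 87.17], [-180, 180]. Speed limits (degrees/s): [127.2, 127.2, 147.25, 180, 180, 180].

### API

Orientations are given as [roll, pitch, yaw] about the fixed x, y, z axes, in that order (R = Rz(yaw) Ry(pitch) Rx(roll)).
In Python, from workcell import bot, viewer gives the robot as it stands.
- The arm moves only by the tool arm_command, never from a script. Its argument "motion" is a list of rows, each a list of 3 entries, a list of its own where there are three numbers: the opening, from 0 (shut) to 1 (fully open), then the shift along the tool's x, y, z in units of 60 mm (1.0 is 60 mm), then the turn, a rotation vector about the tool's x, y, z in units of 6 degrees (1.0 is 6 degrees). A call has 1 to 12 rows; each row shifts and turns the commanded pose from where the row before left it, along the tool's axes as they then stand; what a row does not reach is not made up. A row lasts 1/8 s, in which the tool goes at most 62.5 mm and 10.7 degrees, less where a joint would pass 70% of its speed; a pose out of reach is approached as far as the arm can. A call is refused whole if a number of a shift passes 1 or a number of a turn 1, either way. A call with a gripper value outside its range is refused whole. The fingers move at their own pace and stop on an object; "newtons" is the grip in N (left out, the last holds). Time passes only in rows, so rows that do not move let the fingers close. It gives the time, the measured TCP pose, the force and the opening at its end, in the units of the state.
- bot.get_obs(): the state, without advancing time (a new reading comes with each control period).
- viewer.camera(name): name is "scene" or "top" or "wrist"; returns the picture (420x560x3 uint8, blue, green, red); there is no depth.
- viewer.calibration(name): a dict with "fx", "fy", "cx", "cy" (pixels), "k1" (the pictures are not rectified: a ray, as slopes to the right and down, at radius r is drawn at 1 + k1 r^2 times it, then the intrinsics apply), "T" (4x4, takes a point from camera to world coordinates). Camera axes: x right, y down, z forward; pixel columns grow to the right and rows downward; lengths in m; the calibration is good to about 2 mm. A picture is of the moment at which its call begins: read the wrist's pose just before it. calibration takes no time and is no camera call; for the wrist camera it gives the pose at the moment of the call.
- bot.job_done(): hands the job in, once; it reports no verdict.
The state is a dict: "time": time; "q": joint angles; "qd": joint speeds; "joint_efforts": joint torques, N m; "ee_pos": TCP position; "tcp_rot": TCP orientation; "wrist_force": force on the tool from outside, world axes, zero at the start; "torque": the same for the moment, N m; "opening": finger opening in m.
Only numpy, scipy, OpenCV 4.12 (cv2) and the standard library are available. Lean on these libraries where they do the work, as an engineer would, in place of code of your own. Each camera call takes 0.05 s, during which the arm holds its last target.

### The job

Take the amber module from the open case, lay it in the press's channel with its orange plug leading, slide it gently until it is fully home against the end stop, and let go. Then push the yellow ram button down until it bottoms on the red stop ring, hold it firmly there for a second (always under 25 N), and let it spring up, leaving the module in the press. Only the press may push the plug; do not bang the module, and leave everything else alone.

Things in the scene. Friction and masses are not known exactly. Their poses are not given: they have to be found in the camera images.
- press: Blue bench press, fixed, on an aluminium base plate (10 mm thick, 120 mm wide, x -180 to +75 mm). Origin: under the ram axis at table level; x is the feed direction, mouth to end stop; z up. The module slides on the plate's top (z 10 mm) to the black rubber end stop, face at x = +18 mm: home is module centre at x = -42 mm. Blue head over the channel: z 75 to 115, x -24 to +55, 48 wide; column x 40 to 70 mm.
- mouth (a point): Point on the floor of the press's channel (press x = -102, z = 10 mm). The module can be lowered in from above with its centre here, 60 mm short of home, then pushed home on its rear end face. Two steel rails, 6 mm high, guide it: 43 mm apart from press x = -45 to +18 mm, splaying out to 54 mm apart at the open end (x = -170).
- endstop: Black rubber end stop of the press, 12 x 55 x 24 mm. Origin: centre of the lower edge of the face that the module meets (press x = +18, z = 10 mm). It is firm (gives well under 1 mm), so force on it climbs steeply: over 30 N of push on it is too much.
- ram: Sprung ram with a round yellow button, 48 mm across, 20 mm high. Origin: centre of the button's flat top, 157 mm over the press's origin when up. Spring 2 N at first, 4 N when down; it rises when let go. Its foot, 93 mm below, meets the plug on the way, adding about 5 N; after 10 to 18 mm the button lands on the red ring and force climbs steeply from 9 N. 14 to 20 N holds it firmly; over 25 N is too much.
- stop: Red stop ring, firm, 36 mm across, 12 mm high, round the ram's stem on top of the press head, under the button. Its height is set differently each time and stays put. Origin: centre of its underside (partly sunk in the head); its top face is 12 mm above. A ram bottomed on it leaves the plug's top about 61 mm below this origin.
- module: Amber box-shaped module, 120 x 40 x 36 mm (x, y, z), 0.2 to 0.36 kg, lying loose on the foam of the open case, with two teal discs on its top. Origin: centre of its underside; x along its length towards the end with the orange plug. Sliding it takes about 1 to 4 N. It is gripped across its 40 mm width.
- plug: Orange round press-fit plug, 18 mm across, standing 10 to 11 mm proud of the module's top at the start, 18 mm from the module's +x end (module x = +42 mm). Origin: centre of its top. It slides stiffly (about 5 N) down into the module and stays where it is left; it cannot be pulled back up.
- case: Open black carrying case filled with grey foam, fixed; 270 x 240 mm (x, y). Origin: centre of its underside. Foam surface at z = 50 mm, a 6 mm high rim round its edge; its lid is laid right back flat beyond its -y side (to y = -350 mm, under 45 mm high).
- spare: Grey box 60 x 35 x 24 mm lying on the case's foam; leave it alone. Origin: centre of its underside.
- coupler: Steel connector 28 mm across, 30 mm high, standing on the case's foam; leave it alone. Origin: centre of its underside.
- bottle: White bottle, 60 mm across, 150 mm high; leave it alone. Origin: centre of its underside.
- beaker: Clear plastic beaker, 70 mm across, 90 mm high; leave it alone. Origin: centre of its underside.
- spool: Yellow spool, 60 mm across, 42 mm high; leave it alone. Origin: centre of its underside.
- driver: Screwdriver lying on the bench beyond the press; leave it alone. Origin: on its underside, near its middle.
Things that resemble listed ones, but are neither listed nor needed, are in the scene too. What is meant by the module is not blue or green, and is the larger of those in its own colour.

How it is judged (in metres and radians):
On the way, in this order (a step that is already met when the one before it is completed fails the run):
1. the module lies home against the end stop, plug under the ram (x of module in the frame of press between -0.0455 and -0.039 m and y of module in the frame of press between -0.003 and 0.003 m and z of module in the frame of press between 0.0075 and 0.0125 m and horizontal distance between plug and ram below 0.0045 m and angle between the x axis of module and the x axis of press, either way round below 0.08 rad), for 0.2 s.
2. with the module home, the ram is bottomed on the stop ring (bearing on it with over 2.5 N) and kept there 0.4 s (all of step 1 and contact force between ram and stop above 2.5 N), for 0.4 s.
At the end, for the whole second after the job is handed in: The module lies at rest home in the channel (centre within 3 mm, within 0.08 rad of the feed direction, plug within 4.5 mm of the ram axis); the plug top is 59.8 to 62.8 mm below the underside of the stop ring, where a bottomed ram leaves it; the ram is back up (within 3 mm) (all of step 1 and z of plug in the frame of stop between -0.0628 and -0.0598 m and z of ram in the frame of press above 0.154 m and linear speed of module below 0.01 m/s); the robot touches nothing.
It fails at once if the ram button is pressed with more than 25 N (contact force between any of the fingers, the arm and ram above 25 N).
It fails at once if the plug is pushed by the gripper itself (contact force between any of the fingers, the arm and plug above 2 N).
It fails at once if the module is rammed against the end stop with more than 30 N (contact force between module and endstop above 30 N).
It fails at once if the module is dropped into the press or jammed in it with more than 90 N (contact force between module and press above 90 N).
It fails at once if another thing is moved by more than 30 mm (distance of any of spare, coupler, bottle, beaker, spool, driver from where it was at the start of the episode above 0.03 m).
It also fails if it takes over 69 s, if anything falls off the work surface, if the arm or the gripper's body presses on something with over 40 N, if the wrist force passes 120 N, or if a joint passes its speed limit or range.

## Working session

There is one attempt and no reset: what is moved stays moved. The work goes in short steps, Python scripts to look and compute and a tool call to move; the robot and the scene stay as the last step left them, time stands still between calls to the robot, and variables do not carry over. Pictures are saved under pics/ and viewed, and the job is handed in when it is done.

Besides the shell and the picture viewer there is one more tool, called as name([rows], argument=value, ...), one row to a line, values as JSON. arm_command: Moves the arm, as the interface text tells. Its arguments: {"type":"object","properties":{"motion":{"type":"array"},"newtons":{"type":"number"}},"required":["motion"]}

```bash
mkdir -p pics; ls
python3 - <<'E'
from workcell import bot, viewer
import cv2,numpy as np
for n in ["scene","top","wrist"]:
    c=viewer.calibration(n); print(n,{k:(np.round(v,4).tolist()) for k,v in c.items()})
    cv2.imwrite(f"pics/{n}0.png",viewer.camera(n))
print(bot.get_obs(), bot.grip_depth)
E
```

```text
pics
scene {'fx': 407.4237, 'fy': 407.4237, 'cx': 285.6602, 'cy': 212.5817, 'k1': -0.091, 'T': [[-0.3106, 0.5718, -0.7593, 1.2562], [0.9504, 0.1997, -0.2384, 0.2005], [0.0152, -0.7957, -0.6055, 0.6547], [0.0, 0.0, 0.0, 1.0]]}
top {'fx': 463.9047, 'fy': 463.9047, 'cx': 277.5063, 'cy': 200.5625, 'k1': 0.0096, 'T': [[0.0177, -0.9968, 0.078, 0.4908], [-0.9998, -0.0181, -0.004, -0.017], [0.0054, -0.078, -0.9969, 1.3001], [0.0, 0.0, 0.0, 1.0]]}
wrist {'fx': 306.206, 'fy': 306.206, 'cx': 282.6906, 'cy': 206.7213, 'k1': -0.0147, 'T': [[0.3249, -0.9005, -0.289, 0.2536], [-0.9458, -0.3097, -0.0982, -0.4943], [-0.001, 0.3052, -0.9523, 0.3735], [0.0, 0.0, 0.0, 1.0]]}
{'time': 0.15, 'q': array([-7.10474357e+01,  5.00489537e+00,  1.00448483e+01,  9.50995062e+01,
       -1.47235702e-03,  9.00010183e+01]), 'qd': array([ 0.07189215, -0.11755225,  0.12699803, -0.00260438, -0.08958415,
        0.01105521]), 'joint_efforts': array([-1.08636668e-03, -5.20762932e+01,  4.65044188e+01,  1.38855272e-02,
       -1.01931200e-04,  1.96512536e-05]), 'ee_pos': array([ 0.17856858, -0.5200215 ,  0.2307357 ]), 'tcp_rot': array([-1.79940447e+02,  1.47341460e-03,  1.89515476e+01]), 'wrist_force': array([-0.08473112, -0.36751219,  0.02110962]), 'torque': array([0.03195269, 0.03759699, 0.03458274]), 'opening': 0.08547651592070121} 0.0187
```

View pics/top0.png

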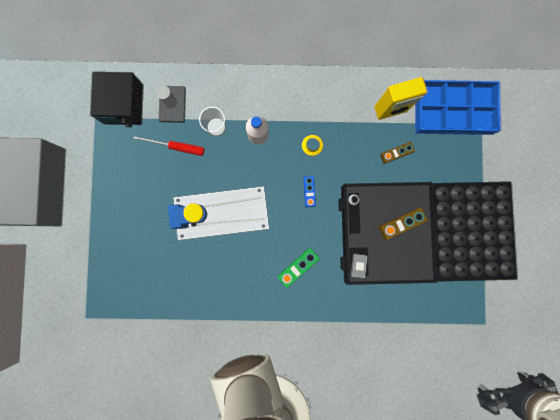

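View pics/scene0.png

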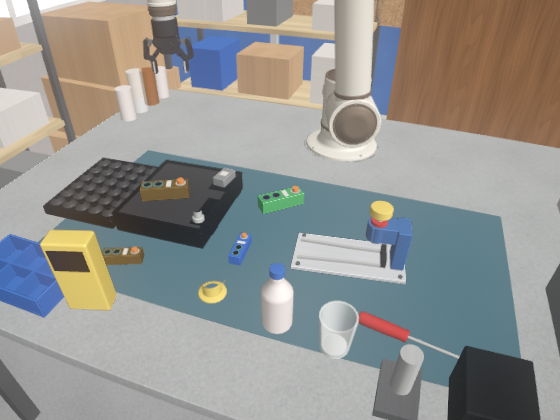

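View pics/wrist0.png

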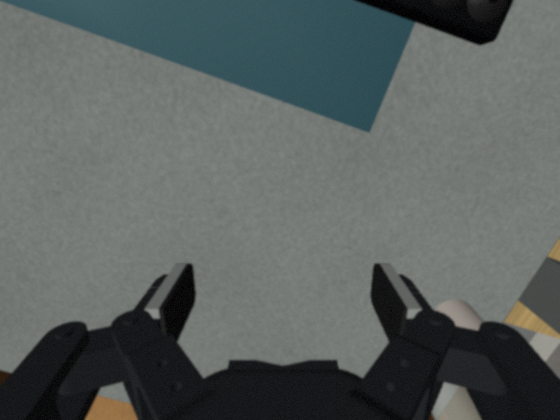

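```bash
cat > h.py <<'E'
from workcell import bot, viewer
import cv2,numpy as np
def ray(c,u,v):
    K=np.array([[c['fx'],0,c['cx']],[0,c['fy'],c['cy']],[0,0,1]],float)
    xd=(u-c['cx'])/c['fx'];yd=(v-c['cy'])/c['fy'];x,y=xd,yd
    for _ in range(20):
        f=1+c['k1']*(x*x+y*y);x=xd/f;y=yd/f
    T=np.array(c['T']);return T[:3,3],T[:3,:3]@np.array([x,y,1.])
def at(c,u,v,z):
    o,d=ray(c,u,v);return o+d*(z-o[2])/d[2]
def proj(c,p):
    T=np.array(c['T']);q=T[:3,:3].T@(np.array(p)-T[:3,3]);x,y=q[:2]/q[2];f=1+c['k1']*(x*x+y*y)
    return np.array([c['fx']*x*f+c['cx'],c['fy']*y*f+c['cy']])
E
python3 - <<'E'
import cv2
a=cv2.imread("pics/top0.png")
cv2.imwrite("pics/c1.png",cv2.resize(a[120:290,330:530],None,fx=3.5,fy=3.5,interpolation=cv2.INTER_CUBIC))
cv2.imwrite("pics/c2.png",cv2.resize(a[175:250,160:280],None,fx=6.5,fy=6.5,interpolation=cv2.INTER_CUBIC))
E
```

```text
(no output)
```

View pics/c1.png

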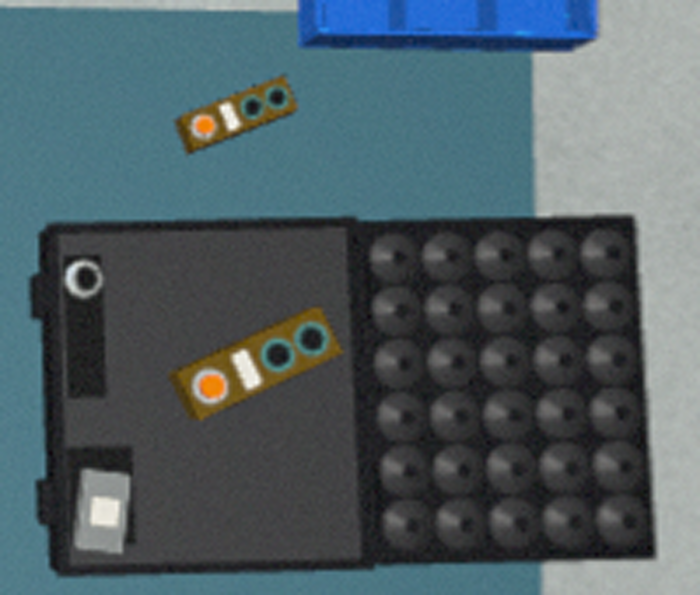

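View pics/c2.png

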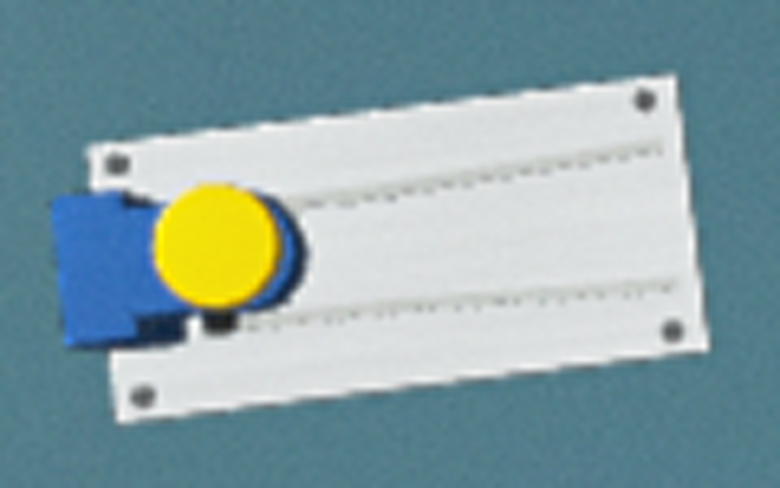

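Run:
```python
from h import *
c=viewer.calibration("top")
def P(l,s,o,z): return np.array([at(c,(x+.5)/s-.5+o[0],(y+.5)/s-.5+o[1],z)[:2] for x,y in l])
m=P([(320,308),(342,352),(197,419),(172,373)],3.5,(330,120),.086)
print(m,m.mean(0),[np.linalg.norm(m[i]-m[i-1]) for i in range(4)])
for a,b in ((0,3),(1,2)): d=m[b]-m[a];print(np.degrees(np.arctan2(d[1],d[0])))
pl=P([(210,386)],3.5,(330,120),.0965);ds=P([(278,354),(312,339)],3.5,(330,120),.086);print(pl,ds)
d=pl[0]-ds[1];print(np.degrees(np.arctan2(d[1],d[0])))
p=P([(88,147),(676,75),(709,350),(117,423)],6.5,(160,175),.01)
print(p,[np.linalg.norm(p[i]-p[i-1]) for i in range(4)])
for a,b in ((1,0),(2,3)): d=p[b]-p[a];print(np.degrees(np.arctan2(d[1],d[0])))
print("ram",P([(216,246)],6.5,(160,175),.157))
e=(p[0]+p[3]-p[1]-p[2]);e/=np.linalg.norm(e);cen=p.mean(0);print("org",cen+e*.0525,"mouth",cen+e*(.0525-.102),np.degrees(np.arctan2(e[1],e[0])))
```

```text
[[ 0.57407495 -0.39887273]
 [ 0.54138564 -0.4151074 ]
 [ 0.48946679 -0.30660293]
 [ 0.52339072 -0.28794659]] [ 0.53207952 -0.35213241] [np.float64(0.12195696331260764), np.float64(0.03649870467010988), np.float64(0.12028626590371284), np.float64(0.03871553540997874)]
114.55654443011238
115.57088352319053
[[ 0.51400319 -0.31374561]] [[ 0.53902145 -0.36723316]
 [ 0.55071023 -0.39273234]]
114.9254344435605
[[0.59598109 0.26880959]
 [0.63163601 0.0174714 ]
 [0.51382022 0.00101501]
 [0.4783592  0.25232426]] [np.float64(0.11877152517343813), np.float64(0.2538545992086857), np.float64(0.11895954877813494), np.float64(0.25379878725326455)]
98.07412504471641
98.03170215299187
ram [[0.54724101 0.18651184]]
org [0.54759453 0.18688737] mouth [0.56188346 0.08589318] 98.05291593086325
```

Amber candidates are the one in the case at top (403,223) and the one on the bench at (397,152). The one in the case is clearly the larger (120 x 38 mm measured), so it is the module. Its plug is at (390,230), pointing to +y. Next I move above it.

arm_command([
  [1, [0.81, -0.092, 0], [0, 0, 0]],
  [1, [0.81, -0.092, 0], [0, 0, 0]],
  [1, [0.81, -0.092, 0], [0, 0, 0]],
  [1, [0.81, -0.092, 0], [0, 0, 0]],
  [1, [0.81, -0.092, 0], [0, 0, 0]],
  [1, [0.81, -0.092, 0], [0, 0, 0]],
  [1, [0.81, -0.092, 0], [0, 0, 0]],
  [1, [0.81, -0.092, 0], [0, 0, 0]],
  [1, [0, 0, 0], [0, 0, 1]],
  [1, [0, 0, 0], [0, 0, 1]],
  [1, [0, 0, 0], [0, 0, 1]],
  [1, [0, 0, 0], [0, 0, 1]],
], newtons=60)

```text
time: 1.65
ee_pos: [0.532, -0.352, 0.2308]
tcp_rot: [-180.0, 0.0, -5.2]
wrist_force: [-0.1, 0.4, -0.2]
opening: 0.0857
```

arm_command([
  [1, [0, 0, 0], [0, 0, 1]],
  [1, [0, 0, 0], [0, 0, 1]],
  [1, [0, 0, 0], [0, 0, 1]],
  [1, [0, 0, 0], [0, 0, 1]],
  [1, [0, 0, 0], [0, 0, 1]],
  [1, [0, 0, 0], [0, 0, 1]],
  [1, [0, 0, 0], [0, 0, 1]],
  [1, [0, 0, 0], [0, 0, 1]],
  [1, [0, 0, 0], [0, 0, 1]],
  [1, [0, 0, 0], [0, 0, 1]],
  [1, [0, 0, 0], [0, 0, 0]],
])

```text
time: 3.02
ee_pos: [0.4289, -0.4616, 0.2309]
tcp_rot: [-173.7, 1.6, -49.9]
wrist_force: [0.4, -0.2, -0.7]
opening: 0.0858
```

Run:
```python
from h import *
print(bot.get_obs())
c=viewer.calibration("wrist");cv2.imwrite("pics/w1.png",viewer.camera("wrist"))
e=np.array([np.cos(np.radians(115)),np.sin(np.radians(115))]);n=np.array([-e[1],e[0]])
for s,t in ((60,20),(60,-20),(-60,20),(-60,-20)): 
    q=np.array([.532,-.352])+e*s/1e3+n*t/1e3; print(s,t,proj(c,[*q,.086]))
```

```text
{'time': 3.025, 'q': array([-49.93344249,  18.17060788,  25.18081541,  98.64657252,
         6.27652249, 179.94263724]), 'qd': array([ 2.39593518e+00, -2.86260389e-01, -5.16450914e-02, -3.54388870e-01,
        5.03635462e-02,  5.47591144e-04]), 'joint_efforts': array([-1.94265001e+00, -6.57864690e+01,  4.60001314e+01,  4.26036101e-01,
        3.13647632e-01,  1.13902435e-03]), 'ee_pos': array([ 0.42891938, -0.46155539,  0.23088091]), 'tcp_rot': array([-173.72185173,    1.63009287,  -49.87640048]), 'wrist_force': array([ 0.39592894, -0.16430633, -0.74197237]), 'torque': array([-0.10396922,  0.07978442,  0.01834255]), 'opening': 0.0857686013472651}
60 20 [167.26527469 255.78124675]
60 -20 [133.01284645 245.5767305 ]
-60 20 [182.64572074 151.11230328]
-60 -20 [143.52658664 139.84553968]
```

View pics/w1.png

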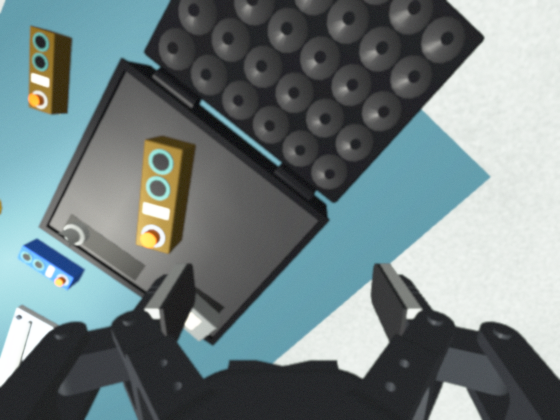

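The wrist range limit was hit: joint 6 falls when the yaw rises, so the turn went the wrong way. The picture shows the module at about (165,195), untouched. I unwind to yaw -65 the other way, so that the camera trails behind at the press.

arm_command([
  [1, [0, 0, 0], [0, 0, -1]],
  [1, [0, 0, 0], [0, 0, -1]],
  [1, [0, 0, 0], [0, 0, -1]],
  [1, [0, 0, 0], [0, 0, -1]],
  [1, [0, 0, 0], [0, 0, -1]],
  [1, [0, 0, 0], [0, 0, -1]],
  [1, [0, 0, 0], [0, 0, -1]],
  [1, [0, 0, 0], [0, 0, -1]],
  [1, [0, 0, 0], [0, 0, -1]],
  [1, [0, 0, 0], [0, 0, -1]],
  [1, [0, 0, 0], [0, 0, -1]],
  [1, [0, 0, 0], [0, 0, -1]],
])

```text
time: 4.58
ee_pos: [0.4313, -0.4594, 0.2313]
tcp_rot: [-176.6, -5.5, 22.4]
wrist_force: [0.8, 0.1, -0.3]
opening: 0.0854
```

```bash
cat >> h.py <<'E'
from scipy.spatial.transform import Rotation as Ro
def delta(pos,yaw):
    o=bot.get_obs();R=Ro.from_euler('xyz',o['tcp_rot'],degrees=True)
    print('t',round(o['time'],2),'q',np.round(o['q'],1),'pos',np.round(o['ee_pos'],4),'rot',np.round(o['tcp_rot'],2),'F',np.round(o['wrist_force'],2),'open',round(o['opening'],4))
    d=R.inv().apply(np.array(pos)-o['ee_pos'])/.06
    T=Ro.from_euler('xyz',[180,0,yaw],degrees=True)
    print('shift units',np.round(d,3),'turn units',np.round((R.inv()*T).as_rotvec(degrees=True)/6,3))
E
python3 -c "
from h import *
delta([.532,-.352,.2],-65)"
```

```text
t 4.58 q [-49.6  18.1  25.2  98.6   6.3 107.7] pos [ 0.4313 -0.4594  0.2313] rot [-176.56   -5.49   22.36] F [ 0.81  0.11 -0.32] open 0.0854
shift units [ 2.173 -0.971  0.792] turn units [-1.155 -0.294 14.571]
```

```bash
python3 -c "
from h import *
delta([.532,-.352,.23],22.36)"
```

```text
t 4.58 q [-49.6  18.1  25.2  98.6   6.3 107.7] pos [ 0.4313 -0.4594  0.2313] rot [-176.56   -5.49   22.36] F [ 0.81  0.11 -0.32] open 0.0854
shift units [ 2.22  -1.001  0.296] turn units [-0.573 -0.915  0.028]
```

arm_command([
  [1, [0, 0, 0], [-0.573, -0.915, 0.028]],
  [1, [0.558, -0.254, 0], [0, 0, 0]],
  [1, [0.558, -0.254, 0], [0, 0, 0]],
  [1, [0.558, -0.254, 0], [0, 0, 0]],
  [1, [0.558, -0.254, 0], [0, 0, 0]],
  [1, [0, 0, 0], [0, 0, -1]],
  [1, [0, 0, 0], [0, 0, -1]],
  [1, [0, 0, 0], [0, 0, -1]],
  [1, [0, 0, 0], [0, 0, -1]],
  [1, [0, 0, 0], [0, 0, -1]],
  [1, [0, 0, 0], [0, 0, -1]],
  [1, [0, 0, 0], [0, 0, -1]],
])

```text
time: 6.08
ee_pos: [0.5324, -0.3524, 0.2312]
tcp_rot: [-180.0, -0.0, 64.4]
wrist_force: [0.6, -0.1, -1.1]
opening: 0.0854
```

```bash
python3 -c "
from h import *
delta([.532,-.352,.23],-65)"
```

```text
t 6.08 q [-33.5  17.8  25.   97.2  -0.   82.1] pos [ 0.5324 -0.3524  0.2312] rot [-179.98   -0.     64.36] F [ 0.59 -0.14 -1.05] open 0.0854
shift units [ 0.003 -0.008  0.021] turn units [-3.0000e-03  4.0000e-03  2.1561e+01]
```

arm_command([
  [1, [0, 0, 0], [0, 0, -1]],
  [1, [0, 0, 0], [0, 0, -1]],
  [1, [0, 0, 0], [0, 0, -1]],
  [1, [0, 0, 0], [0, 0, -1]],
  [1, [0, 0, 0], [0, 0, -1]],
  [1, [0, 0, 0], [0, 0, -1]],
  [1, [0, 0, 0], [0, 0, -1]],
  [1, [0, 0, 0], [0, 0, -1]],
  [1, [0, 0, 0], [0, 0, -1]],
  [1, [0, 0, 0], [0, 0, -1]],
  [1, [0, 0, 0], [0, 0, -1]],
  [1, [0, 0, 0], [0, 0, -1]],
])

```text
time: 7.58
ee_pos: [0.5324, -0.3524, 0.2313]
tcp_rot: [-180.0, -0.0, 136.4]
wrist_force: [0.6, -0.4, -0.6]
opening: 0.0854
```

arm_command([
  [1, [0, 0, 0], [0, 0, -1]],
  [1, [0, 0, 0], [0, 0, -1]],
  [1, [0, 0, 0], [0, 0, -1]],
  [1, [0, 0, 0], [0, 0, -1]],
  [1, [0, 0, 0], [0, 0, -1]],
  [1, [0, 0, 0], [0, 0, -1]],
  [1, [0, 0, 0], [0, 0, -1]],
  [1, [0, 0, 0], [0, 0, -1]],
  [1, [0, 0, 0], [0, 0, -1]],
  [1, [0, 0, 0], [0, 0, -1]],
  [1, [0, 0, 0], [0, 0, -1]],
  [1, [0, 0, 0], [0, 0, -1]],
])

```text
time: 9.07
ee_pos: [0.5324, -0.3524, 0.2312]
tcp_rot: [180.0, -0.0, -151.6]
wrist_force: [0.3, -0.1, -0.7]
opening: 0.0855
```

arm_command([
  [1, [0, 0, 0], [0, 0, -1]],
  [1, [0, 0, 0], [0, 0, -1]],
  [1, [0, 0, 0], [0, 0, -1]],
  [1, [0, 0, 0], [0, 0, -1]],
  [1, [0, 0, 0], [0, 0, -1]],
  [1, [0, 0, 0], [0, 0, -1]],
  [1, [0, 0, 0], [0, 0, -1]],
  [1, [0, 0, 0], [0, 0, -1]],
  [1, [0, 0, 0], [0, 0, -1]],
  [1, [0, 0, 0], [0, 0, -1]],
  [1, [0, 0, 0], [0, 0, -1]],
  [1, [0, 0, 0], [0, 0, -1]],
])

```text
time: 10.58
ee_pos: [0.5323, -0.3524, 0.2312]
tcp_rot: [180.0, 0.0, -79.6]
wrist_force: [0.6, 0.7, -0.0]
opening: 0.0854
```

arm_command([
  [1, [0, 0, 0.3], [0, 0, -1]],
  [1, [0, 0, 0.3], [0, 0, -1]],
  [1, [0, 0, 0], [0, 0, -0.45]],
  [1, [0, 0, 0], [0, 0, 0]],
])

```text
time: 11.08
ee_pos: [0.5321, -0.3526, 0.1952]
tcp_rot: [180.0, 0.0, -65.2]
wrist_force: [-0.3, -0.5, -0.5]
opening: 0.0853
```

Run:
```python
from h import *
delta([.532,-.352,.058],-65)
c=viewer.calibration("wrist");a=viewer.camera("wrist");
e=np.array([np.cos(np.radians(115)),np.sin(np.radians(115))]);n=np.array([-e[1],e[0]])
pts=[]
for s,t in ((60,20),(60,-20),(-60,-20),(-60,20)): 
    q=np.array([.532,-.352])+e*s/1e3+n*t/1e3; pts.append(proj(c,[*q,.086]));
print(np.round(pts,1)); b=a.copy()
cv2.polylines(b,[np.int32(np.round(pts))],True,(0,255,0),1)
cv2.imwrite("pics/w2.png",b);cv2.imwrite("pics/w2raw.png",a)
```

```text
t 11.07 q [ -33.5   16.9   19.9   93.    -0.  -148.3] pos [ 0.5321 -0.3526  0.1952] rot [ 1.7998e+02  3.0000e-02 -6.5180e+01] F [-0.33 -0.46 -0.51] open 0.0853
shift units [-0.008 -0.003  2.286] turn units [ 0.004  0.005 -0.03 ]
[[305.6 266.5]
 [262.3 266.6]
 [258.8 133.3]
 [308.6 133.2]]
```

View pics/w2.png

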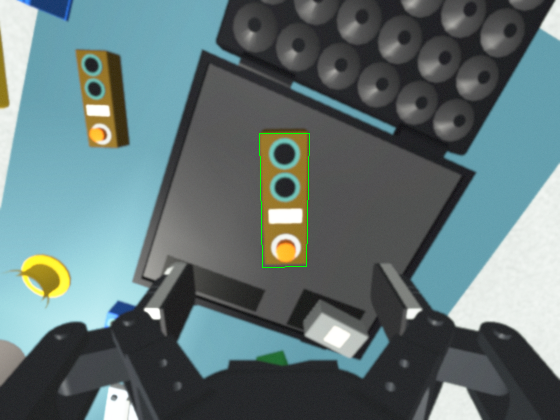

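The projected outline falls on the module (259–308, 133–267) within a pixel or so. I descend and grip.

arm_command([
  [1, [0, 0, 0.5], [0, 0, 0]],
  [1, [0, 0, 0.5], [0, 0, 0]],
  [1, [0, 0, 0.5], [0, 0, 0]],
  [1, [0, 0, 0.4], [0, 0, 0]],
  [1, [0, 0, 0.25], [0, 0, 0]],
  [1, [0, 0, 0.13], [0, 0, 0]],
  [1, [0, 0, 0], [0, 0, 0]],
])

```text
time: 12.0
ee_pos: [0.5318, -0.3534, 0.0587]
tcp_rot: [180.0, 0.0, -65.3]
wrist_force: [-0.4, 0.0, 0.3]
opening: 0.0855
```

arm_command([
  [0.2, [0, 0, 0], [0, 0, 0]],
  [0.2, [0, 0, 0], [0, 0, 0]],
  [0.2, [0, 0, 0], [0, 0, 0]],
  [0.2, [0, 0, 0], [0, 0, 0]],
  [0.2, [0, 0, 0], [0, 0, 0]],
  [0.2, [0, 0, 0], [0, 0, 0]],
], newtons=60)

```text
time: 12.75
ee_pos: [0.532, -0.3537, 0.0595]
tcp_rot: [-180.0, -0.1, -65.3]
wrist_force: [-0.2, 0.7, 6.1]
opening: 0.0392
```

Run:
```python
from h import *
delta([.532,-.352,.058],-65)
cv2.imwrite("pics/w3.png",viewer.camera("wrist"))
```

```text
t 12.75 q [ -33.6   17.1    5.1   77.9   -0.  -148.4] pos [ 0.532  -0.3537  0.0595] rot [-1.7997e+02 -6.0000e-02 -6.5250e+01] F [-0.24  0.66  6.11] open 0.0392
shift units [-0.025 -0.012  0.024] turn units [-0.005 -0.009 -0.042]
```

View pics/w3.png

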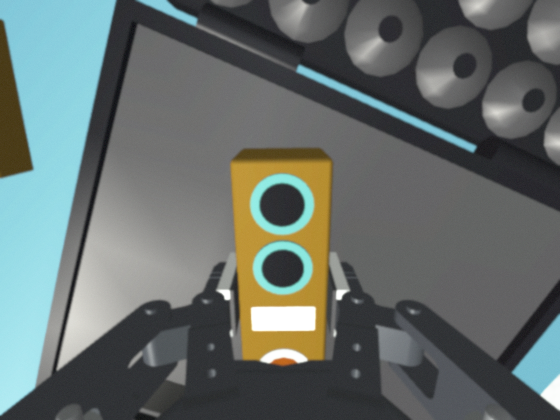

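Gripped: the pads sit on both sides at mid-length and the opening is 39 mm. I lift and carry it to over the mouth.

arm_command([
  [0.2, [0, 0, -0.3], [0, 0, 0]],
  [0.2, [0, 0, -0.6], [0, 0, 0]],
  [0.2, [0, 0, -0.6], [0, 0, 0]],
  [0.2, [-0.32, -0.17, 0], [0, 0, 0]],
  [0.2, [-0.7, -0.38, 0], [0, 0, 0]],
  [0.2, [-0.8, -0.44, 0], [0, 0, 0]],
  [0.2, [-0.8, -0.44, 0], [0, 0, 0]],
  [0.2, [-0.8, -0.44, 0], [0, 0, 0]],
  [0.2, [-0.8, -0.44, 0], [0, 0, 0]],
  [0.2, [-0.8, -0.44, 0], [0, 0, 0]],
  [0.2, [-0.7, -0.38, 0], [0, 0, 0]],
  [0.2, [-0.5, -0.27, 0], [0, 0, 0]],
])

```text
time: 14.3
ee_pos: [0.5595, 0.0736, 0.1477]
tcp_rot: [179.9, 0.1, -65.2]
wrist_force: [0.5, -0.2, -1.8]
opening: 0.0393
```

arm_command([
  [0.2, [-0.2, -0.11, 0], [0, 0, 0]],
  [0.2, [0, 0, 0], [0, 0, 0.9]],
  [0.2, [0, 0, 0], [0, 0, 1]],
  [0.2, [0, 0, 0], [0, 0, 0.88]],
  [0.2, [0, 0, 0], [0, 0, 0]],
])

```text
time: 14.92
ee_pos: [0.5612, 0.0842, 0.1481]
tcp_rot: [179.9, 0.0, -81.9]
wrist_force: [0.2, 0.3, -2.6]
opening: 0.0389
```

```bash
python3 - <<'E'
from h import *
delta([.562,.0845,.0195],-81.95)
c=viewer.calibration("wrist");cv2.imwrite("pics/w4.png",viewer.camera("wrist"))
E
python3 - <<'E'
import sys; sys.path.insert(0,'.')
from h import *
c=viewer.calibration("top");a=viewer.camera("top");cv2.imwrite("pics/t4.png",cv2.resize(a[150:270,140:320],None,fx=4.4,fy=4.4,interpolation=cv2.INTER_CUBIC))
E
```

```text
t 14.93 q [  8.5   6.6   2.6  86.1   0.  -89.5] pos [0.5612 0.0842 0.1481] rot [179.93   0.   -81.92] F [ 0.2   0.3  -2.62] open 0.0389
shift units [-0.003 -0.017  2.144] turn units [0.012 0.    0.005]
```

View pics/w4.png

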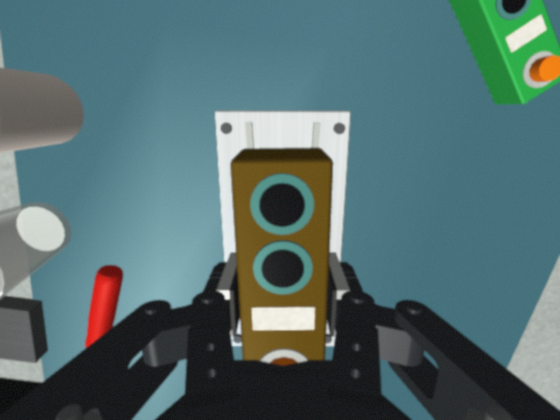

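View pics/t4.png

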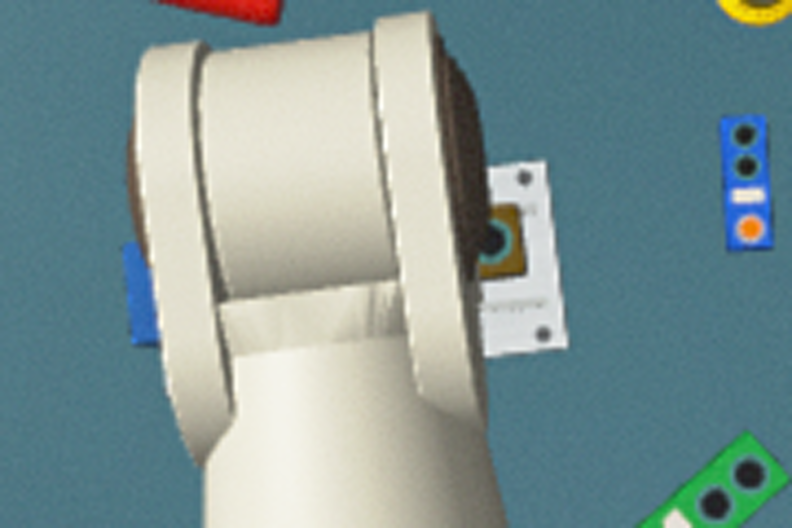

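Run:
```python
from h import *
a=viewer.camera("scene");cv2.imwrite("pics/s4.png",cv2.resize(a[0:320,220:520],None,fx=1.8,fy=1.8))
```

```text
(no output)
```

View pics/s4.png

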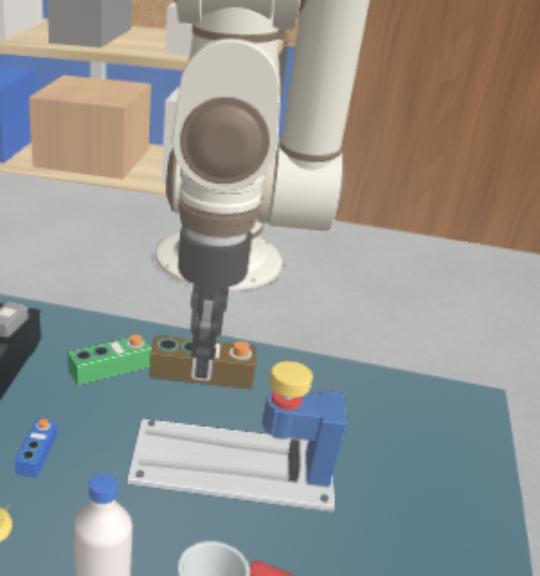

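arm_command([
  [0.2, [0, -0.015, 0.4], [0, 0, 0]],
  [0.2, [0, 0, 0.5], [0, 0, 0]],
  [0.2, [0, 0, 0.5], [0, 0, 0]],
  [0.2, [0, 0, 0.4], [0, 0, 0]],
  [0.2, [0, 0, 0.2], [0, 0, 0]],
  [0.2, [0, 0, 0.05], [0, 0, 0]],
  [0.2, [0, 0, 0], [0, 0, 0]],
])

```text
time: 15.95
ee_pos: [0.5629, 0.0847, 0.0264]
tcp_rot: [-180.0, 0.0, -81.9]
wrist_force: [0.3, -0.0, -2.1]
opening: 0.039
```

Run:
```python
from h import *
delta([.562,.0845,.0195],-81.95)
cv2.imwrite("pics/w5.png",viewer.camera("wrist"))
a=viewer.camera("scene");cv2.imwrite("pics/s5.png",cv2.resize(a[190:300,270:430],None,fx=4.5,fy=4.5))
```

```text
t 15.95 q [  8.6   8.6  -8.7  72.7   0.  -89.5] pos [0.5629 0.0847 0.0264] rot [-1.7996e+02  1.0000e-02 -8.1920e+01] F [ 0.3  -0.05 -2.08] open 0.039
shift units [0.001 0.016 0.115] turn units [-0.007  0.001  0.005]
```

View pics/w5.png

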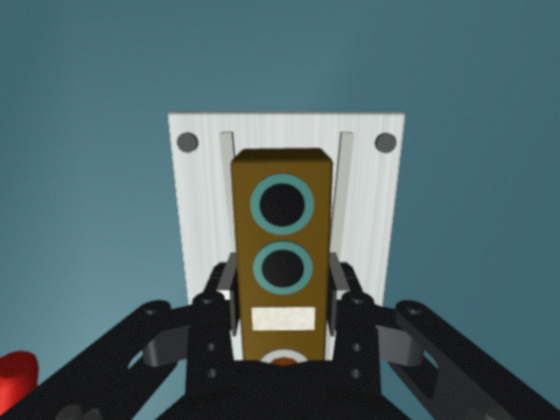

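View pics/s5.png

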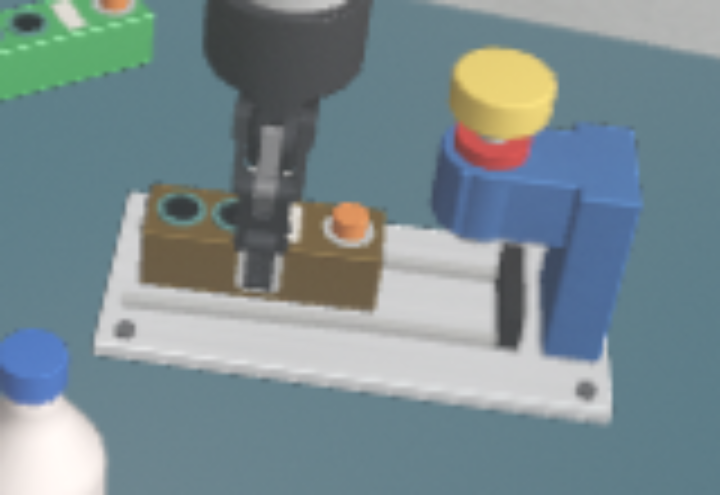

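Run:
```python
from h import *
c=viewer.calibration("wrist")
O=np.array([.5475,.1868]);e=np.array([np.cos(np.radians(98.05)),np.sin(np.radians(98.05))]);n=np.array([-e[1],e[0]])
def pr(u,v,z):
    p=at(c,u,v,z);d=p[:2]-O;print((u,v),np.round(p,4),'press',np.round([d@e*1e3,d@n*1e3],1))
pr(188,142,.01);pr(386,142,.01);pr(170,113,.01);pr(404,113,.01)
pr(234,131,.016);pr(341,131,.016)
o=bot.get_obs();mz=o['ee_pos'][2]-.0095+.036
for u,v in((232,162),(331,162),(282,205),(282,269)): pr(u,v,mz)
d=o['ee_pos'][:2]-O;print('tcp',d@e*1e3,d@n*1e3)
```

```text
(188, 142) [0.6209 0.0304 0.01  ] press [-165.1  -50.8]
(386, 142) [0.5203 0.0161 0.01  ] press [-165.2   50.8]
(170, 113) [0.6306 0.0173 0.01  ] press [-179.4  -58.5]
(404, 113) [0.5148 0.0009 0.01  ] press [-179.5   58.4]
(234, 131) [0.5971 0.0211 0.016 ] press [-171.   -25.9]
(341, 131) [0.5454 0.0137 0.016 ] press [-171.1   26.3]
(232, 162) [0.5914 0.0293 0.0532] press [-162.1  -21.4]
(331, 162) [0.554  0.024  0.0532] press [-162.1   16.4]
(282, 205) [0.5701 0.0436 0.0532] press [-144.9   -2.3]
(282, 269) [0.5661 0.072  0.0532] press [-116.2   -2.3]
tcp -103.2368610703407 -1.1899581809768236
```

arm_command([
  [0.2, [0, 0.03, 0], [0, 0, 0]],
  [0.2, [0, 0, 0.05], [0, 0, 0]],
  [0.2, [0, 0, 0.03], [0, 0, 0]],
  [0.2, [0, 0, 0.02], [0, 0, 0]],
  [0.2, [0, 0, 0], [0, 0, 0]],
])

```text
time: 16.68
ee_pos: [0.5607, 0.0844, 0.0196]
tcp_rot: [180.0, 0.0, -81.9]
wrist_force: [0.3, 0.1, -2.2]
opening: 0.0394
```

arm_command([
  [0.2, [0, 0, 0.012], [0, 0, 0]],
  [0.2, [0, 0, 0], [0, 0, 0]],
])

```text
time: 16.92
ee_pos: [0.5608, 0.0844, 0.0195]
tcp_rot: [-180.0, 0.0, -81.9]
wrist_force: [-2.8, -0.2, 4.0]
opening: 0.0393
```

arm_command([
  [0.9, [0, 0, 0], [0, 0, 0]],
  [0.9, [0, 0, 0], [0, 0, 0]],
  [0.9, [0, 0, 0], [0, 0, 0]],
  [0.9, [0, 0, -0.2], [0, 0, 0]],
  [0.9, [0, 0, -0.5], [0, 0, 0]],
  [0.9, [0, 0, -0.6], [0, 0, 0]],
  [0.9, [0, 0, 0], [0, 0, 0]],
])

```text
time: 17.8
ee_pos: [0.5625, 0.0847, 0.101]
tcp_rot: [-179.7, 0.0, -81.9]
wrist_force: [0.4, -0.0, -0.2]
opening: 0.0768
```

Run:
```python
from h import *
delta([.562,.0845,.0195],-81.95)
c=viewer.calibration("wrist")
cv2.imwrite("pics/w6.png",viewer.camera("wrist"))
a=viewer.camera("scene");cv2.imwrite("pics/s6.png",cv2.resize(a[190:300,270:430],None,fx=4.5,fy=4.5))
import pickle;pickle.dump(c,open("c6.pkl","wb"))
```

```text
t 17.8 q [  8.6   6.6  -2.5  80.5   0.  -89.5] pos [0.5625 0.0847 0.101 ] rot [-1.7967e+02  1.0000e-02 -8.1930e+01] F [ 0.42 -0.01 -0.24] open 0.0768
shift units [0.002 0.017 1.359] turn units [-0.055  0.002  0.003]
```

View pics/w6.png

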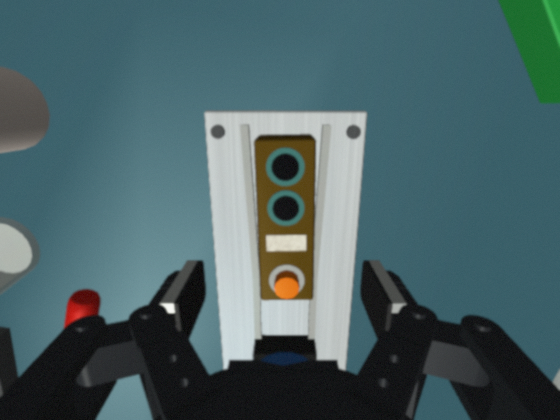

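View pics/s6.png

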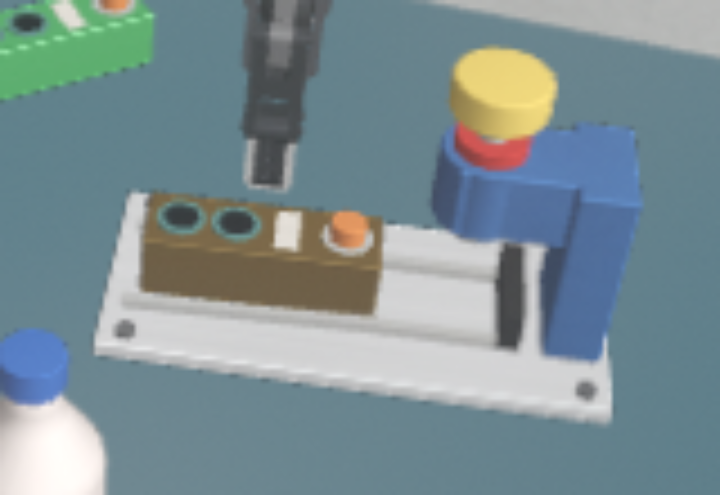

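Module lies in the channel, centred between the rails (wrist 256–316 columns; plug at (286,287)). Now shut the fingers and go behind it.

Run:
```python
from h import *
delta([.5741,-.0013,.022],-81.95)
```

```text
t 17.9 q [  8.6   6.7  -2.8  80.4   0.  -89.5] pos [0.561  0.0845 0.0976] rot [-1.7995e+02  1.0000e-02 -8.1930e+01] F [ 0.46 -0.37 -0.7 ] open 0.0773
shift units [ 1.446 -0.014  1.259] turn units [-0.009  0.002  0.003]
```

arm_command([
  [0, [0.4, 0.017, 0], [-0.05, 0, 0]],
  [0, [0.6, 0, 0], [0, 0, 0]],
  [0, [0.447, 0, 0], [0, 0, 0]],
  [0, [0, 0, 0], [0, 0, 0]],
  [0, [0, 0, 0], [0, 0, 0]],
], newtons=60)

```text
time: 18.52
ee_pos: [0.5715, -0.0014, 0.0962]
tcp_rot: [179.6, 0.0, -81.9]
wrist_force: [-0.1, -0.1, -0.6]
opening: 0.0003
```

Run:
```python
from h import *
delta([.5741,-.0013,.022],-81.95)
c=viewer.calibration("wrist")
print([proj(c,[.5475-.14*-.162+k*.99,.1868+.99*-.162+k*.14,.046]) for k in(-.02,.02)])
cv2.imwrite("pics/w7.png",viewer.camera("wrist"))
```

```text
t 18.52 q [ -0.1   7.8  -1.8  80.8  -0.  -98.2] pos [ 0.5715 -0.0014  0.0962] rot [ 1.7962e+02  3.0000e-02 -8.1940e+01] F [-0.13 -0.14 -0.62] open 0.0003
shift units [ 0.006 -0.051  1.237] turn units [0.063 0.005 0.002]
[array([308.21962131, 265.73008921]), array([251.63583202, 265.85011243])]
```

View pics/w7.png

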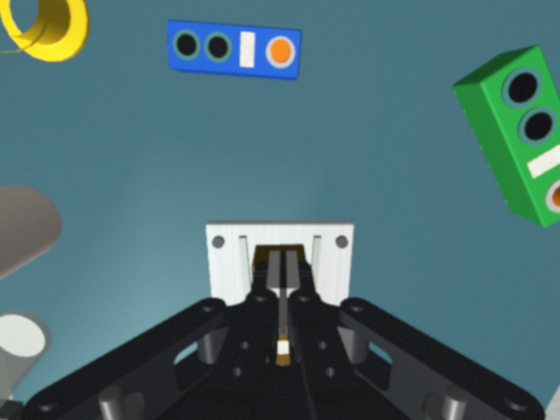

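arm_command([
  [0, [0, -0.05, 0.3], [0.05, 0, 0]],
  [0, [0, 0, 0.45], [0, 0, 0]],
  [0, [0, 0, 0.35], [0, 0, 0]],
  [0, [0, 0, 0.13], [0, 0, 0]],
  [0, [0, 0, 0], [0, 0, 0]],
])

```text
time: 19.2
ee_pos: [0.5746, -0.0007, 0.023]
tcp_rot: [180.0, 0.0, -81.9]
wrist_force: [-0.4, 0.0, 0.1]
opening: 0.0002
```

Run:
```python
from h import *
delta([.5741,-.0013,.022],-81.95)
delta([.5475+.14*.113,.1868-.9901*.113,.022],-81.95)
```

```text
t 19.2 q [ -0.1   9.5  -8.   72.5   0.  -98.2] pos [ 0.5746 -0.0007  0.023 ] rot [ 1.7995e+02  2.0000e-02 -8.1890e+01] F [-0.37  0.04  0.07] open 0.0002
shift units [0.008 0.009 0.016] turn units [0.008 0.003 0.01 ]
t 19.2 q [ -0.1   9.5  -8.   72.5   0.  -98.2] pos [ 0.5746 -0.0007  0.023 ] rot [ 1.7995e+02  2.0000e-02 -8.1890e+01] F [-0.37  0.04  0.07] open 0.0002
shift units [-1.275  0.007  0.017] turn units [0.008 0.003 0.01 ]
```

arm_command([
  [0, [-0.08, 0.007, 0], [0, 0, 0]],
  [0, [-0.08, 0, 0], [0, 0, 0]],
  [0, [-0.06, 0, 0], [0, 0, 0]],
  [0, [-0.04, 0, 0], [0, 0, 0]],
  [0, [-0.04, 0, 0], [0, 0, 0]],
  [0, [-0.05, 0, 0], [0, 0, 0]],
  [0, [-0.05, 0, 0], [0, 0, 0]],
  [0, [-0.05, 0, 0], [0, 0, 0]],
])

```text
time: 20.2
ee_pos: [0.5706, 0.0255, 0.0231]
tcp_rot: [180.0, 0.0, -81.9]
wrist_force: [0.2, -2.2, 1.4]
opening: -0.0002
```

arm_command([
  [0, [-0.06, 0, 0], [0, 0, 0]],
  [0, [-0.06, 0, 0], [0, 0, 0]],
  [0, [-0.06, 0, 0], [0, 0, 0]],
  [0, [-0.06, 0, 0], [0, 0, 0]],
  [0, [-0.06, 0, 0], [0, 0, 0]],
  [0, [-0.06, 0, 0], [0, 0, 0]],
])

```text
time: 20.95
ee_pos: [0.5675, 0.047, 0.0231]
tcp_rot: [180.0, 0.0, -81.9]
wrist_force: [0.9, -2.6, 1.2]
opening: -0.0002
```

Run:
```python
from h import *
delta([.5475+.14*.113,.1868-.9901*.113,.022],-81.95)
cv2.imwrite("pics/w8.png",viewer.camera("wrist"))
a=viewer.camera("scene");cv2.imwrite("pics/s8.png",cv2.resize(a[190:300,270:430],None,fx=4.5,fy=4.5))
```

```text
t 20.95 q [  4.7   8.8  -8.8  72.4   0.  -93.3] pos [0.5675 0.047  0.0231] rot [ 1.7999e+02  1.0000e-02 -8.1930e+01] F [ 0.93 -2.57  1.18] open -0.0002
shift units [-0.471  0.004  0.019] turn units [0.002 0.001 0.003]
```

View pics/s8.png

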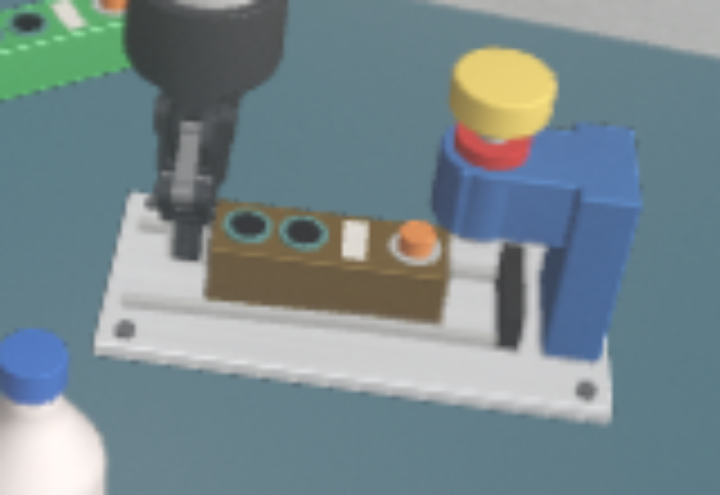

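arm_command([
  [0, [-0.06, 0, 0], [0, 0, 0]],
  [0, [-0.06, 0, 0], [0, 0, 0]],
  [0, [-0.06, 0, 0], [0, 0, 0]],
  [0, [-0.06, 0, 0], [0, 0, 0]],
  [0, [-0.06, 0, 0], [0, 0, 0]],
  [0, [-0.03, 0, 0], [0, 0, 0]],
  [0, [0, 0, 0], [0, 0, 0]],
])

```text
time: 21.92
ee_pos: [0.5648, 0.0666, 0.0232]
tcp_rot: [180.0, 0.0, -81.9]
wrist_force: [-0.4, 0.1, -0.1]
opening: 0.0
```

Run:
```python
from h import *
delta([.5475+.14*.113,.1868-.9901*.113,.022],-81.95)
cv2.imwrite("pics/w9.png",viewer.camera("wrist"))
a=viewer.camera("scene");cv2.imwrite("pics/s9.png",cv2.resize(a[190:300,270:430],None,fx=4.5,fy=4.5))
```

```text
t 21.93 q [  6.7   8.7  -9.   72.4   0.  -91.4] pos [0.5648 0.0666 0.0232] rot [ 1.7999e+02  2.0000e-02 -8.1920e+01] F [-0.39  0.06 -0.13] open 0.0
shift units [-0.14   0.004  0.019] turn units [0.001 0.004 0.006]
```

View pics/s9.png

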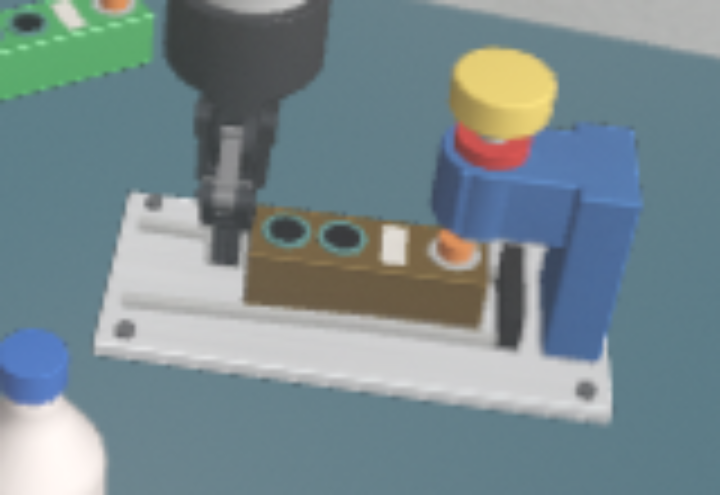

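arm_command([
  [0, [-0.03, 0, 0], [0, 0, 0]],
  [0, [-0.03, 0, 0], [0, 0, 0]],
  [0, [-0.02, 0, 0], [0, 0, 0]],
])

```text
time: 22.4
ee_pos: [0.5641, 0.0712, 0.0232]
tcp_rot: [180.0, 0.0, -81.9]
wrist_force: [0.4, -2.0, 1.0]
opening: 0.0001
```

arm_command([
  [0, [-0.015, 0, 0], [0, 0, 0]],
  [0, [-0.015, 0, 0], [0, 0, 0]],
])

```text
time: 22.65
ee_pos: [0.5639, 0.0729, 0.0232]
tcp_rot: [180.0, 0.0, -81.9]
wrist_force: [0.6, -2.2, 0.5]
opening: 0.0
```

arm_command([
  [0, [-0.01, 0, 0], [0, 0, 0]],
  [0, [-0.01, 0, 0], [0, 0, 0]],
])

```text
time: 22.9
ee_pos: [0.5637, 0.0741, 0.0232]
tcp_rot: [180.0, 0.0, -81.9]
wrist_force: [0.3, -1.4, 1.9]
opening: -0.0
```

arm_command([
  [0, [-0.01, 0, 0], [0, 0, 0]],
  [0, [-0.01, 0, 0], [0, 0, 0]],
])

```text
time: 23.15
ee_pos: [0.5636, 0.0745, 0.0232]
tcp_rot: [180.0, -0.1, -82.0]
wrist_force: [0.3, -8.5, 1.4]
opening: -0.0001
```

arm_command([
  [0, [-0.01, 0, 0], [0, 0, 0]],
])

```text
time: 23.28
ee_pos: [0.5636, 0.0745, 0.0232]
tcp_rot: [180.0, -0.2, -82.0]
wrist_force: [0.9, -11.9, 1.9]
opening: -0.0002
```

arm_command([
  [0, [-0.01, 0, 0], [0, 0, 0]],
])

```text
time: 23.4
ee_pos: [0.5636, 0.0745, 0.0232]
tcp_rot: [180.0, -0.2, -82.0]
wrist_force: [-0.1, -15.8, 2.7]
opening: -0.0001
```

Run:
```python
from h import *
delta([.5475+.14*.113,.1868-.9901*.113,.022],-81.95)
a=viewer.camera("scene");cv2.imwrite("pics/s10.png",cv2.resize(a[190:300,330:430],None,fx=6,fy=6))
```

```text
t 23.4 q [  7.6   8.7  -9.   72.4  -0.2 -90.3] pos [0.5636 0.0745 0.0232] rot [179.99  -0.22 -82.02] F [ -0.11 -15.85   2.7 ] open -0.0001
shift units [-0.007  0.003  0.02 ] turn units [ 0.002 -0.037 -0.011]
```

View pics/s10.png

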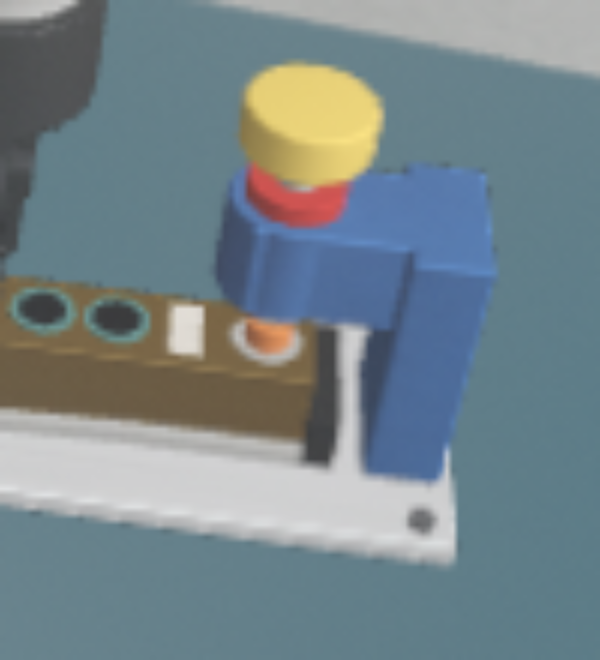

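The module is home: the force rose to 16 N, the TCP stopped, and the picture shows the module end meeting the black stop. I back off and go up.

arm_command([
  [0, [0.05, 0, 0], [0, 0, 0]],
  [0, [0.2, 0, 0], [0, 0, 0]],
  [0, [0.2, 0, -0.4], [0, 0, 0]],
  [0, [0, 0, -0.8], [0, 0, 0]],
  [0, [0, 0, -0.9], [0, 0, 0]],
  [0, [0, 0, -0.8], [0, 0, 0]],
  [0, [0, 0, 0], [0, 0, 0]],
])

```text
time: 24.32
ee_pos: [0.5687, 0.0496, 0.2013]
tcp_rot: [-179.6, 0.0, -81.9]
wrist_force: [-0.5, -0.1, -0.4]
opening: -0.0001
```

Run:
```python
from h import *
delta([.5475,.1868,.175],-81.95)
c=viewer.calibration("wrist")
cv2.imwrite("pics/w11.png",viewer.camera("wrist"))
```

```text
t 24.32 q [  5.    7.    8.9  91.6   0.  -93.1] pos [0.5687 0.0496 0.2013] rot [-1.7964e+02  1.0000e-02 -8.1930e+01] F [-0.47 -0.07 -0.36] open -0.0001
shift units [-2.314  0.032  0.439] turn units [-0.061  0.002  0.004]
```

View pics/w11.png

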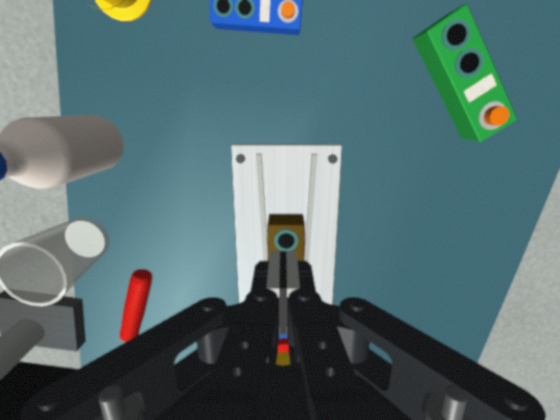

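arm_command([
  [0, [-0.4, 0.032, 0], [0, 0, 0]],
  [0, [-0.7, 0, 0], [0, 0, 0]],
  [0, [-0.7, 0, 0], [0, 0, 0]],
  [0, [-0.51, 0, 0], [0, 0, 0]],
  [0, [0, 0, 0.3], [0, 0, 0]],
  [0, [0, 0, 0.14], [0, 0, 0]],
  [0, [0, 0, 0], [0, 0, 0]],
])

```text
time: 25.25
ee_pos: [0.5452, 0.1861, 0.1692]
tcp_rot: [179.8, -0.0, -82.0]
wrist_force: [-0.1, -0.0, -0.3]
opening: -0.0003
```

Run:
```python
from h import *
delta([.5475,.1868,.157],-81.95)
a=viewer.camera("scene");cv2.imwrite("pics/s12.png",cv2.resize(a[130:300,330:450],None,fx=4.5,fy=4.5)[:600])
```

```text
t 25.25 q [ 18.8   7.9   6.4  88.6   0.  -79.2] pos [0.5452 0.1861 0.1692] rot [ 1.7984e+02 -1.0000e-02 -8.1960e+01] F [-0.15 -0.02 -0.35] open -0.0003
shift units [-0.007 -0.04   0.204] turn units [ 0.026 -0.002 -0.001]
```

View pics/s12.png

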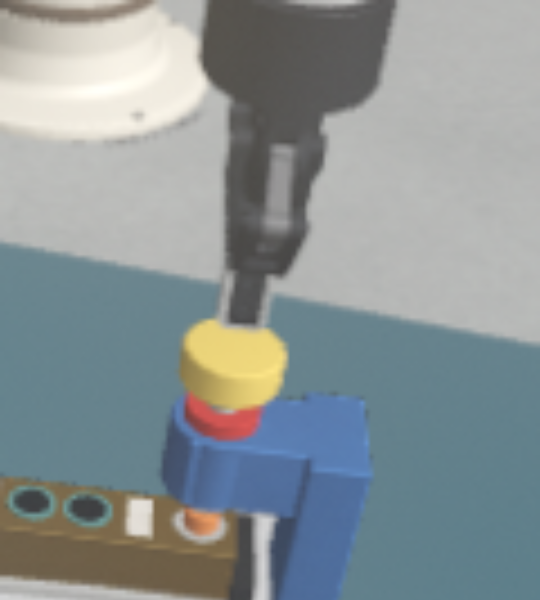

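Over the button. I go down in small steps, watching the force.

arm_command([
  [0, [0, -0.04, 0.1], [0, 0, 0]],
  [0, [0, 0, 0.07], [0, 0, 0]],
  [0, [0, 0, 0.05], [0, 0, 0]],
  [0, [0, 0, 0.03], [0, 0, 0]],
])

```text
time: 25.8
ee_pos: [0.5482, 0.1869, 0.1558]
tcp_rot: [180.0, 0.0, -81.9]
wrist_force: [-0.6, -1.3, 1.7]
opening: -0.0
```

arm_command([
  [0, [0, 0, 0.03], [0, 0, 0]],
  [0, [0, 0, 0.03], [0, 0, 0]],
  [0, [0, 0, 0.02], [0, 0, 0]],
])

```text
time: 26.18
ee_pos: [0.5482, 0.1869, 0.151]
tcp_rot: [-180.0, -0.0, -81.9]
wrist_force: [-0.5, -1.7, 2.1]
opening: 0.0001
```

arm_command([
  [0, [0, 0, 0.02], [0, 0, 0]],
  [0, [0, 0, 0.02], [0, 0, 0]],
])

```text
time: 26.42
ee_pos: [0.5483, 0.1869, 0.1492]
tcp_rot: [-180.0, 0.0, -81.9]
wrist_force: [-2.1, -2.5, 6.9]
opening: -0.0001
```

arm_command([
  [0, [0, 0, 0.01], [0, 0, 0]],
  [0, [0, 0, 0.01], [0, 0, 0]],
])

```text
time: 26.68
ee_pos: [0.5482, 0.187, 0.1481]
tcp_rot: [-180.0, 0.0, -81.9]
wrist_force: [-2.8, -2.6, 7.2]
opening: -0.0
```

arm_command([
  [0, [0, 0, 0.01], [0, 0, 0]],
  [0, [0, 0, 0.01], [0, 0, 0]],
])

```text
time: 26.92
ee_pos: [0.5482, 0.1869, 0.1469]
tcp_rot: [-180.0, 0.0, -81.9]
wrist_force: [-3.0, -3.2, 8.3]
opening: -0.0001
```

arm_command([
  [0, [0, 0, 0.01], [0, 0, 0]],
  [0, [0, 0, 0.01], [0, 0, 0]],
])

```text
time: 27.18
ee_pos: [0.5482, 0.187, 0.1458]
tcp_rot: [-180.0, 0.0, -81.9]
wrist_force: [-3.6, -2.2, 8.1]
opening: -0.0002
```

arm_command([
  [0, [0, 0, 0.01], [0, 0, 0]],
  [0, [0, 0, 0.01], [0, 0, 0]],
])

```text
time: 27.42
ee_pos: [0.5482, 0.187, 0.1446]
tcp_rot: [-180.0, 0.0, -81.9]
wrist_force: [-2.6, -3.0, 8.0]
opening: -0.0001
```

arm_command([
  [0, [0, 0, 0.01], [0, 0, 0]],
  [0, [0, 0, 0.005], [0, 0, 0]],
])

```text
time: 27.68
ee_pos: [0.5482, 0.187, 0.1437]
tcp_rot: [-180.0, 0.0, -81.9]
wrist_force: [-2.5, -3.3, 8.8]
opening: 0.0002
```

arm_command([
  [0, [0, 0, 0.01], [0, 0, 0]],
])

```text
time: 27.8
ee_pos: [0.5482, 0.1869, 0.1431]
tcp_rot: [-180.0, 0.0, -81.9]
wrist_force: [-2.8, -3.3, 7.7]
opening: 0.0001
```

arm_command([
  [0, [0, 0, 0.01], [0, 0, 0]],
])

```text
time: 27.92
ee_pos: [0.5483, 0.187, 0.143]
tcp_rot: [-179.9, 0.0, -81.9]
wrist_force: [-4.3, -3.2, 13.7]
opening: -0.0001
```

arm_command([
  [0, [0, 0, 0.01], [0, 0, 0]],
])

```text
time: 28.05
ee_pos: [0.5483, 0.187, 0.143]
tcp_rot: [-179.9, 0.0, -81.9]
wrist_force: [-5.6, -3.6, 17.9]
opening: 0.0004
```

arm_command([
  [0, [0, 0, 0.01], [0, 0, 0]],
])

```text
time: 28.18
ee_pos: [0.5483, 0.187, 0.143]
tcp_rot: [-179.9, 0.0, -81.9]
wrist_force: [-7.0, -4.9, 22.4]
opening: -0.0004
```

Near the limit, so I back off a little and hold.

arm_command([
  [0, [0, 0, -0.014], [0, 0, 0]],
  [0, [0, 0, 0], [0, 0, 0]],
])

```text
time: 28.42
ee_pos: [0.5483, 0.187, 0.143]
tcp_rot: [-179.9, 0.0, -81.9]
wrist_force: [-5.7, -3.6, 13.7]
opening: -0.0002
```

arm_command([
  [0, [0, 0, 0], [0, 0, 0]],
  [0, [0, 0, 0], [0, 0, 0]],
  [0, [0, 0, 0], [0, 0, 0]],
  [0, [0, 0, 0], [0, 0, 0]],
  [0, [0, 0, 0], [0, 0, 0]],
  [0, [0, 0, 0], [0, 0, 0]],
  [0, [0, 0, 0], [0, 0, 0]],
])

```text
time: 29.3
ee_pos: [0.5483, 0.187, 0.143]
tcp_rot: [-179.9, 0.0, -81.9]
wrist_force: [-5.0, -5.1, 12.9]
opening: 0.0001
```

Run:
```python
from h import *
delta([.5475,.1868,.157],-81.95)
a=viewer.camera("scene");cv2.imwrite("pics/s13.png",cv2.resize(a[170:300,330:450],None,fx=4.5,fy=4.5))
```

```text
t 29.3 q [ 18.8   8.    3.6  85.5   0.  -79.2] pos [0.5483 0.187  0.143 ] rot [-1.7991e+02  2.0000e-02 -8.1930e+01] F [-4.98 -5.07 12.89] open 0.0001
shift units [ 0.001  0.013 -0.233] turn units [-0.015  0.003  0.003]
```

View pics/s13.png

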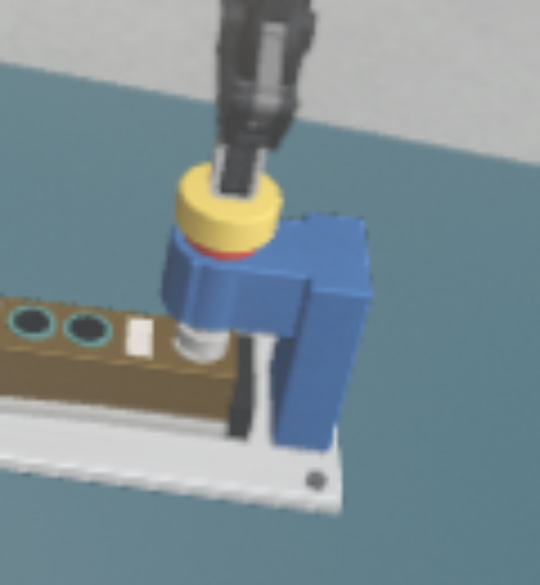

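arm_command([
  [0, [0, 0, 0.006], [0, 0, 0]],
  [0, [0, 0, 0], [0, 0, 0]],
  [0, [0, 0, 0], [0, 0, 0]],
  [0, [0, 0, 0], [0, 0, 0]],
  [0, [0, 0, 0], [0, 0, 0]],
  [0, [0, 0, 0], [0, 0, 0]],
  [0, [0, 0, 0], [0, 0, 0]],
  [0, [0, 0, 0], [0, 0, 0]],
  [0, [0, 0, 0], [0, 0, 0]],
])

```text
time: 30.48
ee_pos: [0.5483, 0.1869, 0.143]
tcp_rot: [-179.9, 0.0, -81.9]
wrist_force: [-5.6, -3.3, 15.8]
opening: 0.0
```

arm_command([
  [0, [0, 0, -0.04], [0, 0, 0]],
  [0, [0, 0, -0.06], [0, 0, 0]],
  [0, [0, 0, -0.1], [0, 0, 0]],
  [0, [0, 0, -0.15], [0, 0, 0]],
  [0, [0, 0, -0.5], [0, 0, 0]],
  [0, [0, 0, -0.8], [0, 0, 0]],
  [0, [0, 0, 0], [0, 0, 0]],
])

```text
time: 31.35
ee_pos: [0.5492, 0.1876, 0.244]
tcp_rot: [-179.7, 0.1, -81.9]
wrist_force: [0.3, -0.7, -1.3]
opening: 0.0002
```

arm_command([
  [0, [0.5, 0, 0], [0, 0, 0]],
  [0, [0.9, 0, 0], [0, 0, 0]],
  [0, [0.9, 0, 0], [0, 0, 0]],
  [0, [0.4, 0, 0], [0, 0, 0]],
  [0, [0, 0, 0], [0, 0, 0]],
])

```text
time: 31.98
ee_pos: [0.5709, 0.0252, 0.239]
tcp_rot: [179.9, 0.0, -82.1]
wrist_force: [0.2, 0.1, -0.4]
opening: -0.0
```

Run:
```python
from h import *
delta([.5475,.1868,.157],-81.95)
a=viewer.camera("scene");cv2.imwrite("pics/s14.png",cv2.resize(a[170:300,290:450],None,fx=4.5,fy=4.5))
cv2.imwrite("pics/t14.png",cv2.resize(viewer.camera("top")[150:270,140:320],None,fx=4.4,fy=4.4,interpolation=cv2.INTER_CUBIC))
```

```text
t 31.98 q [  2.5   8.3  14.5  96.4   0.  -95.4] pos [0.5709 0.0252 0.239 ] rot [ 1.7992e+02  3.0000e-02 -8.2070e+01] F [ 0.17  0.08 -0.42] open -0.0
shift units [-2.72   0.012  1.368] turn units [ 0.014  0.005 -0.021]
```

View pics/s14.png

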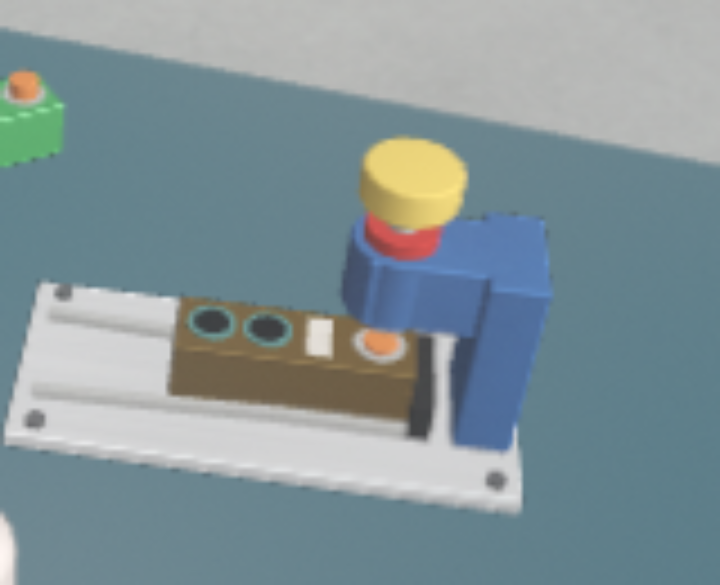

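View pics/t14.png

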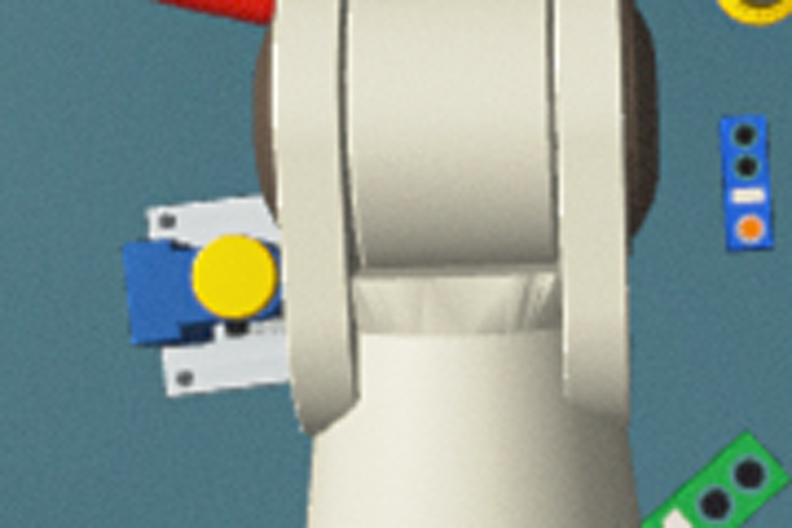

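```bash
python3 -c "
from workcell import bot
print(bot.job_done())"
```

```text
the job is handed in; nothing more can be done
None
```

I took the larger amber module from the case, laid it in the press channel with the plug leading and pushed it home, then pressed the ram and handed the job in at about 32 s. No verdict was reported.

- **Home against the stop:** I pushed with shut fingers on the module's rear face. Sliding took 2 to 3 N, and I stopped when the force reached 16 N on the end stop. That is under the 30 N limit.
- **Ram press:** the button landed on the red ring after about 14 mm of travel. I held it there for about 2 s at 15 to 17 N total. For one step the force overshot to 22.4 N vertical, about 24 N in total, close to the 25 N limit, and I backed off at once.
- **Last pictures:** the module lies against the black stop, the plug is pressed well down, and the ram is back up. The arm is clear, with wrist force near zero. I judged the plug depth by eye and by the ram bottoming, and did not measure it.
- **What went wrong on the way:** I first turned the wrist the wrong way into its range limit, which tilted the tool for a moment in free air. Nothing was touched, and unwinding it cost about 8 s.

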